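# Unpile the notions delivery into the counter trays

### The arm

A 6-joint arm with a two-finger parallel gripper is mounted at the origin on a cart in front of the work surface, level with it; the furniture and walls round the work are solid. World frame = base frame: x ahead of the robot, y to its left, z up, the work surface at z = 0. Lengths are in mm, angles in rad, forces in N, time in s.
With the tool pointing down it reaches from about 275 to 1000 mm from the base axis. Payload 8.4 kg.
Tool frame: the origin (TCP) lies on the centre line of the jaws, within the pads' length; the fingertips stand 17 mm ahead of it and the grasp point (between the pads) lies 2 mm behind it (r.tcp_to_tips is the z of the fingertips in the tool frame, in mm); z points along the fingers, y is the direction in which the jaws open and shut (so a half turn about z gives the same grasp; the last joint's range is limited). The gripper opens to 85 mm and grips with 20 to 120 N. Pads are 22 mm wide; open, the fingers measure 114 mm over their backs; the gripper's body (76 mm by 85 mm) begins 54 mm behind the grasp point. The pads swing forward as they close: fully open they stand 13 mm farther back than shut.
Start: joints at [-0.002, 0.353, 1.633, -0, 1.155, -0.002], TCP at [625.002, -0, 248.281] pointing down, gripper open.
Joint ranges: [-2.63, 2.63], [-0.92, 2.1], [0.06, 2.66], [-1.3, 4.44], [0, 2.69], [-3.02, 3.02]. Speed limits (rad/s): [2.22, 2.22, 2.79, 3.14, 3.14, 3.14].

### API

Orientations are given as [roll, pitch, yaw] about the fixed x, y, z axes, in that order (R = Rz(yaw) Ry(pitch) Rx(roll)).
In Python, from rig import r, cams, job gives the robot as it stands.
- The arm moves only by the tool drive_tool, never from a script. Its argument "deltas" is a list of rows, each a list of 4 numbers: the shift along the tool's x, y, z in cm, then the turn about the tool's z in rad. In form: [[x, y, z, roll], ...]. A call has 1 to 12 rows; each row shifts and turns the commanded pose from where the row before left it, along the tool's axes as they then stand; what a row does not reach is not made up. A row lasts 1/12 s, in which the tool goes at most 41.7 mm and 7.16 degrees, less where a joint would pass 70% of its speed; a pose out of reach is approached as far as the arm can. A call with a gripper value outside its range is refused whole. "jaw" is the closure, from 0 (fully open) to 1 (shut), set as the call begins (left out, the last holds). The fingers move at their own pace and stop on an object; "force" is the grip in N (left out, the last holds). Time passes only in rows, so rows that do not move let the fingers close. It gives the time, the measured TCP pose, the force and the opening at its end, in the units of the state.
- r.sense(): the state, without advancing time (a new reading comes with each control period).
- cams.grab_frame(name): name is "scene" or "side" or "wrist"; returns (picture, depth): 400x640x3 uint8, red, green, blue; 400x640 float32, mm along the optical axis (not along the pixel's ray), 0 where there is no reading.
- cams.camera_params(name): a dict with "fx", "fy", "cx", "cy" (pixels), "k1" (the pictures are not rectified: a ray, as slopes to the right and down, at radius r is drawn at 1 + k1 r^2 times it, then the intrinsics apply), "R" (3x3) and "t" (3): a world point X has camera coordinates R X + t. Camera axes: x right, y down, z forward; pixel columns grow to the right and rows downward; lengths in mm; the calibration is good to about 2 mm. A picture is of the moment at which its call begins: read the wrist's pose just before it. camera_params takes no time and is no camera call; for the wrist camera it gives the pose at the moment of the call.
- job.sign_off(): hands the job in, once; it reports no verdict.
The state is a dict: "clock": time; "qpos": joint angles; "qvel": joint speeds; "joint_efforts": joint torques, N m; "eef_pos": TCP position; "tcp_rot": TCP orientation; "contact_force": force on the tool from outside, world axes, zero at the start; "wrist_torque": the same for the moment, N m; "opening": opening from 0.0 (shut) to 1.0 (fully open).
Only numpy, scipy, OpenCV 4.12 (cv2) and the standard library are available. Lean on these libraries where they do the work, as an engineer would, in place of code of your own. Each camera call takes 0.05 s, during which the arm holds its last target. There are 200 camera calls.

### The job

The new cartons were left in a pile on the counter and someone stood the thread spool in the wrong tray. Put each of the four things away in the one tray or dish that is shaped for it, the cartons by their outlines and the spool in the round dish, each sitting right down on the felt, the flat cartons lying flat and the tall carton and the spool standing upright. Do not topple anything, and leave the tape roll and the keys where they lie.

Things in the scene. Friction and masses are not known exactly. Their poses are not given: they have to be found in the camera images.
- collar_box_mid (a point): flat dark green carton, 62 (x) x 110 (y) x 28 mm high, 0.1 to 0.15 kg, lying flat on the counter as the bottom of the pile. Point: its centre, 14 mm above its underside. Grip it across the 62 mm in its upper half, so that the fingers stay above the 10 mm tray rim
- button_box_mid (a point): flat pale carton, 55 (x) x 85 (y) x 30 mm high, 0.1 to 0.15 kg, lying on top of the green carton. Point: its centre, 15 mm above its underside. Grip it across the 55 mm in its upper half: the green carton under it stands out a few mm on every side
- tie_carton_mid (a point): tall yellow and purple carton, 42 (x) x 62 (y) x 98 mm high, 0.1 to 0.15 kg, standing on top of the pale carton. Point: its centre, 49 mm above its underside
- spool_mid (a point): white spool of sewing thread, 28 mm across its round end flanges, 48 mm high, 35 g, standing upright on the felt of the medium tray, where it does not belong. Point: its centre, 24 mm above its underside
- long_tray: fixed low tray of pale wood with a dark grey felt floor, fits the green carton: inside 82 x 130 mm (long side along its y), outside 94 x 142 mm; the felt is 3 mm above the counter, the rim 10 mm above the counter (the rim dips to 6 mm in the middle of the short sides). Origin: centre of its underside, on the counter; z up
- medium_tray: fixed low tray of pale wood with a dark grey felt floor, fits the pale carton: inside 75 x 105 mm (long side along its y), outside 87 x 117 mm; the felt is 3 mm above the counter, the rim 10 mm above the counter (the rim dips to 6 mm in the middle of the short sides). Origin: centre of its underside, on the counter; z up. The thread spool stands in it at the start
- small_tray: fixed low tray of pale wood with a dark grey felt floor, fits the tall carton: inside 60 x 80 mm (long side along its y), outside 72 x 92 mm; the felt is 3 mm above the counter, the rim 10 mm above the counter (the rim dips to 6 mm in the middle of the short sides). Origin: centre of its underside, on the counter; z up
- round_dish: fixed low round dish of pale wood with a dark grey felt floor, fits the thread spool: inside diameter 46 mm, outside 58 mm; the felt is 3 mm above the counter, the rim 10 mm. Origin: centre of its underside, on the counter; z up
- tape_roll: loose roll of masking tape lying flat, 104 mm across, 25 mm high; stays where it is. Origin: centre of its underside
- key_bunch: loose bunch of keys lying flat, about 104 x 115 mm, 8 mm high; stays where it is. Origin: centre of its underside
There are look-alikes about, which are no part of the job. What is shaped like the round_dish but orange or red is not meant.

How it is judged:
By the outcome, as a careful person would: the job done as asked, in the order asked, and still so for the second after the job is handed in, with the robot touching nothing.
It also fails if it takes over 120 s, if anything falls off the work surface, if the arm or the gripper's body presses on something with over 40 N, if the wrist force passes 120 N, or if a joint passes its speed limit or range.

## Working session

There is one attempt and no reset: what is moved stays moved. The work goes in short steps, Python scripts to look and compute and a tool call to move; the robot and the scene stay as the last step left them, time stands still between calls to the robot, and variables do not carry over. Pictures are saved under pics/ and viewed, about 12 in all and at most 16, crops included, and the job is handed in when it is done.

Besides the shell and the picture viewer there is one more tool, called after ">>>" in YAML: its name, and indented under it one key for each argument. drive_tool: Moves the arm, as the interface text tells. Its arguments: {"type":"object","properties":{"deltas":{"type":"array"},"jaw":{"type":"number"},"force":{"type":"number"}},"required":["deltas"]}

```bash
ls; mkdir -p pics; cat > h.py <<'E'
import numpy as np, cv2
from rig import r, cams, job
def grab(n,f=None):
    p=cams.camera_params(n); im,d=cams.grab_frame(n)
    if f: cv2.imwrite('pics/'+f,cv2.cvtColor(im,cv2.COLOR_RGB2BGR))
    return p,im,d
def rays(p,uv):
    uv=np.asarray(uv,float).reshape(-1,1,2)
    K=np.array([[p['fx'],0,p['cx']],[0,p['fy'],p['cy']],[0,0,1]])
    n=cv2.undistortPoints(uv,K,np.array([p['k1'],0,0,0.])).reshape(-1,2)
    R=np.array(p['R']);t=np.array(p['t'])
    return -R.T@t, np.c_[n,np.ones(len(n))]@R
def onz(p,uv,z):
    c,d=rays(p,uv); return c+d*((z-c[2])/d[:,2])[:,None]
def cloud(p,d):
    v,u=np.mgrid[0:d.shape[0],0:d.shape[1]]
    c,dr=rays(p,np.c_[u.ravel(),v.ravel()]); X=c+dr*d.ravel()[:,None]; X[d.ravel()==0]=np.nan
    return X.reshape(*d.shape,3)
E
python3 - <<'E'
from h import *
for n in('scene','side','wrist'):
    p,im,d=grab(n,n+'0.png'); R=np.array(p['R']);print(n,-R.T@p['t'],R[2],p['fx'])
print(r.sense())
E
```

```text
pics
scene [195.4644207  550.3245658  796.66529353] [ 0.33608856 -0.58413211 -0.7388059 ] 362.7338119563461
side [-453.33747367 -783.31357706 1151.04884785] [ 0.59534099  0.48973658 -0.63696718] 498.1186043202603
wrist [624.02045421  79.37340718 372.86297707] [-0.00176432 -0.30544132 -0.95220927] 346.98883832343176
{'clock': 0.15, 'qpos': array([-2.38588170e-03,  3.53496907e-01,  1.63393773e+00, -4.75077250e-05,
        1.15520992e+00, -2.39517439e-03]), 'qvel': array([ 1.19027332e-03, -9.95876366e-04, -3.67727664e-03,  1.60192088e-05,
       -1.30644951e-04,  4.61401994e-06]), 'joint_efforts': array([-7.39769093e-04, -6.05638933e+01, -3.42338884e+01, -2.29960733e-05,
        6.16452831e-03, -4.00942213e-05]), 'eef_pos': array([ 6.24664958e+02, -4.53146677e-03,  2.47740176e+02]), 'tcp_rot': array([-3.14054065e+00,  4.09240379e-05,  1.57082484e+00]), 'contact_force': array([-0.79908447,  0.00332705, -0.5238996 ]), 'wrist_torque': array([ 0.04032472,  0.01449433, -0.04903324]), 'opening': 0.9992466677108872}
```

View pics/scene0.png

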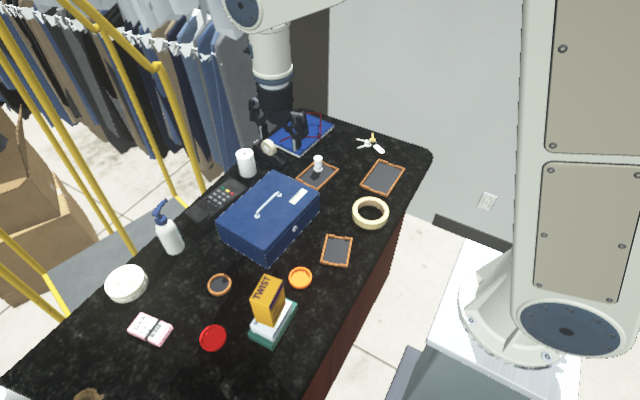

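View pics/side0.png

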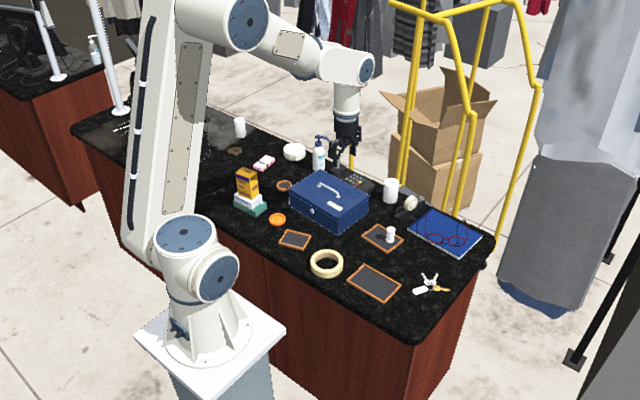

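The scene view shows the pile at (268,310), small tray (337,251), medium tray with the spool (317,174), long tray (383,178) and round dish (219,285). The orange (300,278) and red (213,338) dishes are decoys. The blue toolbox stands in the middle.

```bash
cat > m.py <<'E'
from h import *
def comp(p,im,seed,z,rad=40,show=''):
    # wood/orange mask component nearest the seed -> outer min-area rect on plane z
    hsv=cv2.cvtColor(im,cv2.COLOR_RGB2HSV)
    m=cv2.inRange(hsv,(5,70,70),(22,255,255))
    m=cv2.morphologyEx(m,cv2.MORPH_CLOSE,np.ones((3,3)))
    n,l=cv2.connectedComponents(m)
    ys,xs=np.nonzero(m); i=np.argsort(np.hypot(xs-seed[0],ys-seed[1]))
    i=[k for k in i if (l==l[ys[k],xs[k]]).sum()>40][0]
    ys,xs=np.nonzero(l==l[ys[i],xs[i]])
    X=onz(p,np.c_[xs,ys],z)[:,:2].astype(np.float32)
    rc=cv2.minAreaRect(X); return np.round(rc[0],1),np.round(rc[1],1),round(rc[2],1)
if __name__=='__main__':
    S={'scene':dict(small=(337,251),med=(317,174),long=(383,178),dish=(219,285)),'side':dict(small=(295,240),med=(383,237),long=(374,283),dish=(284,186))}
    for n in S:
        p,im,d=grab(n)
        for k,s in S[n].items(): print(n,k,comp(p,im,s,10))
        C=cloud(p,d)
        if n=='scene':
            for nm,q in dict(tietop=(268,285),pale=(272,325),green=(256,343),spool=(318,158),spoolm=(318,163),box=(270,205),boxr=(318,185),boxl=(220,225),tape=(370,213),white=(247,160),keys=(370,144),orange=(300,278),red=(213,338),bookb=(305,130),pump=(163,208),calc=(215,197)).items(): print(nm,C[q[1],q[0]].round())
        ok=np.isfinite(C[...,2])&(C[...,0]>275)&(C[...,0]<900)&(abs(C[...,1])<600)
        np.save('c_'+n+'.npy',C)
E
python3 m.py
```

```text
scene small (array([429.6,  59.9]), array([74.8, 99.3]), 18.6)
scene med (array([ 617.3, -165.8]), array([121.5,  93.9]), 83.6)
scene long (array([ 435.5, -254.4]), array([153. ,  98.3]), 88.9)
scene dish (array([627.9, 289.3]), array([57.4, 63.8]), 41.8)
tietop [463. 291. 156.]
pale [438. 328.  70.]
green [468. 357.  -1.]
spool [ 629. -189.   51.]
spoolm [ 624. -181.   38.]
box [624.  69.  85.]
boxr [ 593. -127.    4.]
boxl [698. 183.  79.]
tape [ 408. -106.    1.]
white [798. -55.  71.]
keys [ 538. -391.    2.]
orange [nan nan nan]
red [556. 396.   2.]
bookb [555.  -6. 303.]
pump [1639. -176. -751.]
calc [806.  90.  38.]
side small (array([430.4,  51.9]), array([82.3, 97.4]), 18.9)
side med (array([ 619.6, -172. ]), array([125.1,  95.7]), 84.0)
side long (array([ 436.6, -262.9]), array([147.6, 100.9]), 88.7)
side dish (array([627.2, 281.3]), array([70. , 57.4]), 41.7)
```

>>> drive_tool:
  deltas:
    - [2.5, -1.4, -0.3, 0]
    - [2.5, -1.4, -0.3, 0]
    - [2.5, -1.4, -0.3, 0]
    - [2.5, -1.4, -0.3, 0]
    - [2.5, -1.4, -0.3, 0]
    - [2.5, -1.4, -0.3, 0]
    - [2.5, -1.4, -0.3, 0]
    - [2.5, -1.4, -0.3, 0]
    - [2.5, -1.4, -0.3, 0]
    - [2.5, -1.4, -0.3, 0]
    - [2.5, -1.4, -0.3, 0]
    - [2.5, -1.4, -0.3, 0]

```text
clock: 1.25
eef_pos: [456.1, 301.1, 284.5]
tcp_rot: [3.142, -0.0, 1.571]
contact_force: [0.6, 0.0, 0.6]
opening: 0.999
```

```bash
python3 - <<'E'
from h import *
p,im,d=grab('wrist','w1.png'); print(r.sense()['eef_pos'],r.sense()['tcp_rot'])
C=cloud(p,d); np.save('c_w1.npy',C)
for n,C in (('wrist',C),('scene',np.load('c_scene.npy')),('side',np.load('c_side.npy'))):
    xy=(abs(C[...,0]-460)<100)&(abs(C[...,1]-300)<100)
    for z,t in((156,8),(58,6),(28,6)):
        X=C[xy&(abs(C[...,2]-z)<t)][:,:2].astype(np.float32)
        if len(X)>20: print(n,z,len(X),cv2.minAreaRect(X))
E
```

```text
[454.37520126 304.79897936 285.10656308] [-3.14100343e+00 -2.98289438e-03  1.57151197e+00]
wrist 156 4296 ((461.6324462890625, 300.9104309082031), (42.41709899902344, 63.18415832519531), 8.3116455078125)
wrist 58 990 ((459.4336242675781, 304.9903564453125), (55.367347717285156, 83.791748046875), 3.778571844100952)
wrist 28 671 ((460.9345703125, 301.1891174316406), (62.33523941040039, 109.37430572509766), 2.7380149364471436)
scene 156 694 ((460.26287841796875, 300.0921936035156), (42.66140365600586, 63.44139099121094), 8.76329231262207)
scene 58 414 ((457.6321716308594, 303.0474548339844), (56.12834548950195, 86.09375), 3.291334867477417)
scene 28 312 ((458.61663818359375, 299.8548889160156), (61.932228088378906, 111.19183349609375), 2.757162094116211)
side 156 166 ((462.1508483886719, 296.9152526855469), (48.54832077026367, 67.5843505859375), 11.931833267211914)
side 58 119 ((460.0652770996094, 299.200927734375), (58.53642654418945, 90.38973999023438), 1.7061057090759277)
side 28 143 ((443.108154296875, 285.31634521484375), (63.6685905456543, 125.00039672851562), 30.667808532714844)
```

View pics/w1.png

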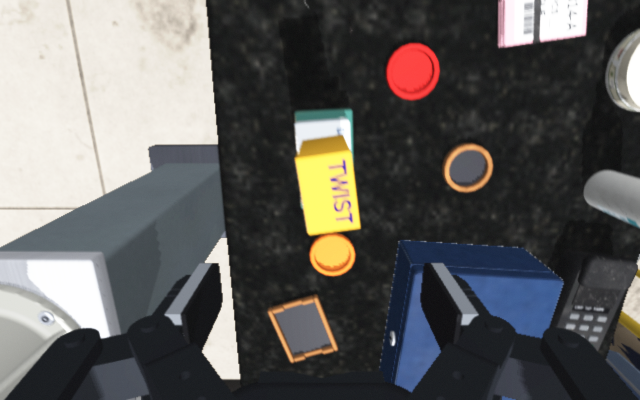

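```bash
cat > g.py <<'E'
import sys
from h import *
# g.py x y z yawdeg(tool, mod 180): deltas in current tool frame, cm and rad
s=r.sense(); a=[float(v) for v in sys.argv[1:]]
y=s['tcp_rot'][2]; t=np.radians(a[3]); turn=-((t-y+np.pi/2)%np.pi-np.pi/2)
d=np.array(a[:3])-s['eef_pos']
def T(y): return np.array([np.cos(y)*d[0]+np.sin(y)*d[1], np.sin(y)*d[0]-np.cos(y)*d[1], -d[2]])/10
print('pos',s['eef_pos'].round(1),'yaw',np.degrees(y).round(2),'rot',s['tcp_rot'].round(3),'F',s['contact_force'].round(1),'op',round(s['opening'],3),'clk',s['clock'])
print('shift now',T(y).round(2),'turn',turn.round(3),'shift after turn',T(y-turn).round(2))
E
python3 g.py 461 301 120 98.4
python3 - <<'E'
from m import *
p,im,d=grab('wrist')
for k,s in dict(small=(304,330),dish=(468,168)).items(): print(k,comp(p,im,s,10))
E
python3 g.py 461 301 120 98.4
```

```text
pos [454.4 304.8 285.1] yaw 90.04 rot [-3.141e+00 -3.000e-03  1.572e+00] F [-0.8  2.9  0.3] op 1.002 clk 1.3
shift now [-0.38  0.66 16.51] turn -0.146 shift after turn [-0.47  0.6  16.51]
small (array([431. ,  60.6]), array([74.7, 97.7]), 18.5)
dish (array([629., 289.]), array([59.5, 58.9]), 6.1)
pos [455.5 302.9 284.8] yaw 90.17 rot [ 3.142e+00 -1.000e-03  1.574e+00] F [ 0.2  0.3 -0.6] op 1.002 clk 1.35
shift now [-0.19  0.55 16.48] turn -0.144 shift after turn [-0.27  0.52 16.48]
```

>>> drive_tool:
  deltas:
    - [0, 0, 0, -0.072]
    - [0, 0, 0, -0.072]
    - [-0.2, 0.5, 1.5, 0]
    - [0, 0, 3, 0]
    - [0, 0, 3, 0]
    - [0, 0, 3, 0]
    - [0, 0, 3, 0]
    - [0, 0, 2, 0]
    - [0, 0, 1, 0]
    - [0, 0, 0, 0]
    - [0, 0, 0, 0]

```text
clock: 2.27
eef_pos: [462.6, 298.5, 119.6]
tcp_rot: [-3.141, 0.0, 1.715]
contact_force: [-0.3, -0.6, 0.1]
opening: 1.002
```

```bash
python3 g.py 461 301 120 98.4
```

```text
pos [462.6 298.5 119.6] yaw 98.24 rot [-3.141  0.     1.715] F [-0.3 -0.6  0.1] op 1.002 clk 2.2667
shift now [ 0.27 -0.12 -0.04] turn -0.003 shift after turn [ 0.27 -0.12 -0.04]
```

>>> drive_tool:
  deltas:
    - [0.25, -0.1, 0, 0]
    - [0, 0, 0, 0]

```text
clock: 2.43
eef_pos: [461.7, 301.9, 120.9]
tcp_rot: [3.139, -0.001, 1.715]
contact_force: [-0.5, 0.1, 0.6]
opening: 1.0
```

>>> drive_tool:
  deltas:
    - [0, 0, 0, 0]
    - [0, 0, 0, 0]
    - [0, 0, 0, 0]
    - [0, 0, 0, 0]
    - [0, 0, 0, 0]
    - [0, 0, 0, 0]
    - [0, 0, 0, 0]
    - [0, 0, 0, 0]
  jaw: 1
  force: 35

```text
clock: 3.1
eef_pos: [461.2, 301.2, 119.7]
tcp_rot: [3.141, -0.0, 1.715]
contact_force: [0.6, -0.9, 5.2]
opening: 0.485
```

>>> drive_tool:
  deltas:
    - [0, 0, 0, 0]
    - [0, 0, -0.5, 0]
    - [0, 0, -1, 0]
    - [0, 0, -1, 0]
    - [0, 0, -1, 0]
    - [0, 0, 0, 0]

```text
clock: 3.6
eef_pos: [462.1, 301.8, 156.9]
tcp_rot: [3.138, -0.002, 1.715]
contact_force: [0.4, -0.0, -0.9]
opening: 0.485
```

```bash
python3 g.py 430 58 160 108.6; python3 - <<'E'
from h import *
p,im,d=grab('wrist','w2.png');C=cloud(p,d)
xy=(abs(C[...,0]-460)<100)&(abs(C[...,1]-300)<100)
for z,t in((191,10),(58,6),(28,6)):
    X=C[xy&(abs(C[...,2]-z)<t)][:,:2].astype(np.float32)
    if len(X)>20: print(z,len(X),cv2.minAreaRect(X))
E
```

```text
pos [462.1 301.8 156.9] yaw 98.25 rot [ 3.138e+00 -2.000e-03  1.715e+00] F [ 0.4 -0.  -0.9] op 0.485 clk 3.6
shift now [-23.67  -6.67  -0.31] turn -0.181 shift after turn [-22.09 -10.82  -0.31]
191 28239 ((459.64947509765625, 311.6506652832031), (112.69792175292969, 43.446571350097656), 8.32999038696289)
58 3141 ((457.748046875, 328.9366760253906), (55.46099853515625, 35.57398223876953), 3.743647575378418)
28 1287 ((459.15826416015625, 335.4022521972656), (62.436458587646484, 40.567237854003906), 2.598766565322876)
```

View pics/w2.png

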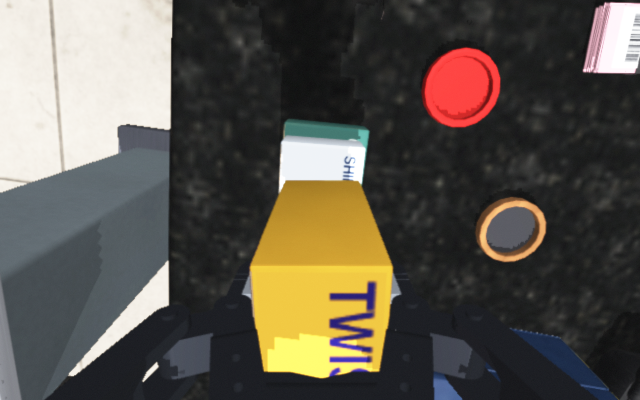

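>>> drive_tool:
  deltas:
    - [-1.2, -0.33, 0, 0]
    - [-2.37, -0.65, 0, 0]
    - [-2.37, -0.65, 0, 0]
    - [-2.37, -0.65, 0, 0]
    - [-2.37, -0.65, 0, 0]
    - [-2.37, -0.65, 0, 0]
    - [-2.37, -0.65, 0, 0]
    - [-2.37, -0.65, 0, 0]
    - [-2.37, -0.65, 0, 0]
    - [-2.37, -0.65, 0, 0]
    - [-1.2, -0.33, 0, 0]
    - [0, 0, 0, -0.06]

```text
clock: 4.65
eef_pos: [428.9, 54.2, 153.8]
tcp_rot: [-3.14, 0.0, 1.772]
contact_force: [0.5, 0.1, -0.9]
opening: 0.492
```

>>> drive_tool:
  deltas:
    - [0, 0, 0, -0.06]
    - [0, 0, 0, -0.06]
    - [0, 0, 1, 0]
    - [0, 0, 1.5, 0]
    - [0, 0, 1.5, 0]
    - [0, 0, 1, 0]
    - [0, 0, 0, 0]
    - [0, 0, 0, 0]

```text
clock: 5.32
eef_pos: [429.5, 56.4, 103.8]
tcp_rot: [-3.139, -0.0, 1.895]
contact_force: [0.2, -0.8, -0.9]
opening: 0.491
```

```bash
python3 g.py 431.5 57.5 65.5 108.5; python3 - <<'E'
from h import *
ims=[]
for n,(u,v) in dict(side=(295,220),scene=(337,235)).items():
    p,im,d=grab(n); c=im[v-55:v+55,u-75:u+75]; ims.append(cv2.resize(c,(600,440)) if 0 else cv2.resize(c,(400,293),interpolation=cv2.INTER_CUBIC))
cv2.imwrite('pics/p1.png',cv2.cvtColor(np.hstack(ims),cv2.COLOR_RGB2BGR))
E
```

```text
pos [429.5  56.4 103.8] yaw 108.55 rot [-3.139 -0.     1.895] F [ 0.2 -0.8 -0.9] op 0.491 clk 5.3167
shift now [0.04 0.22 3.83] turn 0.001 shift after turn [0.04 0.22 3.83]
```

View pics/p1.png

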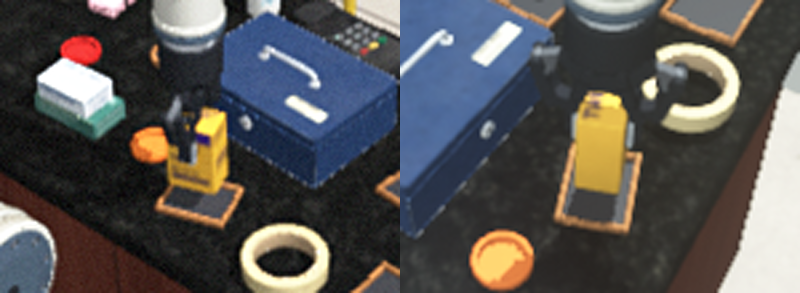

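The carton hangs above the small tray with its edges parallel to the rim in both views. Lowering.

>>> drive_tool:
  deltas:
    - [0, 0.2, 1, 0]
    - [0, 0, 1, 0]
    - [0, 0, 0.8, 0]
    - [0, 0, 0.5, 0]
    - [0, 0, 0.3, 0]
    - [0, 0, 0.15, 0]
    - [0, 0, 0, 0]
    - [0, 0, 0, 0]

```text
clock: 6.08
eef_pos: [432.6, 57.5, 66.9]
tcp_rot: [3.141, 0.0, 1.895]
contact_force: [-0.1, 0.4, -0.5]
opening: 0.49
```

>>> drive_tool:
  deltas:
    - [0, 0, 0.05, 0]
    - [0, 0, 0.05, 0]
    - [0, 0, 0, 0]

```text
clock: 6.33
eef_pos: [432.5, 57.5, 65.9]
tcp_rot: [3.141, 0.0, 1.895]
contact_force: [0.3, 0.6, -1.2]
opening: 0.49
```

>>> drive_tool:
  deltas:
    - [0, 0, 0.05, 0]
    - [0, 0, 0.05, 0]
    - [0, 0, 0, 0]

```text
clock: 6.58
eef_pos: [432.3, 57.5, 64.7]
tcp_rot: [-3.142, 0.0, 1.895]
contact_force: [-0.9, 1.3, -1.4]
opening: 0.488
```

>>> drive_tool:
  deltas:
    - [0, 0, 0.05, 0]
    - [0, 0, 0.05, 0]
    - [0, 0, 0, 0]

```text
clock: 6.83
eef_pos: [432.6, 57.6, 64.5]
tcp_rot: [3.141, 0.0, 1.895]
contact_force: [-2.8, -0.8, 13.7]
opening: 0.488
```

>>> drive_tool:
  deltas:
    - [0, 0, 0, 0]
    - [0, 0, 0, 0]
    - [0, 0, 0, 0]
    - [0, 0, 0, 0]
  jaw: 0.3

```text
clock: 7.17
eef_pos: [432.4, 57.5, 63.7]
tcp_rot: [-3.141, -0.0, 1.895]
contact_force: [0.2, -0.4, 0.3]
opening: 0.702
```

>>> drive_tool:
  deltas:
    - [0, 0, -1, 0]
    - [0, 0, -2, 0]
    - [0, 0, -3, 0]
    - [0, 0, -3, 0]
    - [0, 0, -3, 0]
    - [0, 0, -3, 0]
    - [0, 0, -3, 0]
    - [0, 0, 0, 0]
    - [0, 0, 0, 0]

```text
clock: 7.92
eef_pos: [433.3, 57.6, 245.9]
tcp_rot: [3.137, 0.001, 1.895]
contact_force: [-0.6, 0.5, -0.8]
opening: 0.702
```

```bash
python3 g.py 625 -175 230 90; python3 - <<'E'
from h import *
p,im,d=grab('wrist','w3.png')
for n in('wrist','scene'):
    if n=='scene': p,im,d=grab(n)
    C=cloud(p,d)
    for nm,(x,y,z,t,w) in dict(tie=(432,58,101,6,70),spool=(628,-187,51,5,40),toolbox=(620,60,82,12,190)).items():
        X=C[(abs(C[...,0]-x)<w)&(abs(C[...,1]-y)<w)&(abs(C[...,2]-z)<t)].astype(np.float32)
        if len(X)>20: print(n,nm,len(X),np.median(X[:,2]),cv2.minAreaRect(X[:,:2]))
E
```

```text
pos [433.3  57.6 245.9] yaw 108.56 rot [3.137e+00 1.000e-03 1.895e+00] F [-0.6  0.5 -0.8] op 0.702 clk 7.9167
shift now [-28.15  10.77   1.59] turn 0.324 shift after turn [-23.26  19.17   1.59]Traceback (most recent call last):
  File "<stdin>", line 8, in <module>
cv2.error: OpenCV(4.12.0) /io/opencv/modules/imgproc/src/convhull.cpp:143: error: (-215:Assertion failed) total >= 0 && (depth == CV_32F || depth == CV_32S) in function 'convexHull'
```

```bash
cat > q.py <<'E'
from h import *
def q(C,x,y,z,t,w):
    X=C[(abs(C[...,0]-x)<w)&(abs(C[...,1]-y)<w)&(abs(C[...,2]-z)<t)].astype(np.float32)
    if len(X)<20: return None
    c=cv2.minAreaRect(np.ascontiguousarray(X[:,:2])); return len(X),np.median(X[:,2]).round(1),np.round(c[0],1),np.round(c[1],1),round(c[2],1)
E
python3 - <<'E'
from q import *
for n in('wrist','scene'):
    p,im,d=grab(n); C=cloud(p,d)
    for nm,a in dict(tie=(432,58,101,6,70),spool=(628,-187,51,5,40),toolbox=(620,60,82,12,190)).items(): print(n,nm,q(C,*a))
E
```

```text
wrist tie (3845, np.float32(100.8), array([432.3,  58. ]), array([42.4, 61.8]), 18.7)
wrist spool None
wrist toolbox (36816, np.float32(82.6), array([656.5,  59.1]), array([219.8, 400.7]), 53.6)
scene tie (374, np.float32(102.5), array([431.2,  56.7]), array([42.7, 64. ]), 20.1)
scene spool (23, np.float32(52.2), array([ 624.1, -193.7]), array([12.4, 29. ]), 30.2)
scene toolbox (4638, np.float32(84.3), array([617.7,  70.3]), array([372.7, 341.2]), 2.7)
```

>>> drive_tool:
  deltas:
    - [-2, 0.8, 0, 0.04]
    - [-2.4, 1, 0, 0.04]
    - [-2.4, 1.1, 0, 0.04]
    - [-2.4, 1.2, 0, 0.04]
    - [-2.4, 1.3, 0, 0.04]
    - [-2.3, 1.5, 0, 0.04]
    - [-2.2, 1.6, 0, 0.04]
    - [-2.2, 1.8, 0, 0.04]
    - [-2.0, 2, 0, 0]
    - [-1, 2, 0, 0]
    - [0, 1.5, 0, 0]
    - [0, 0, 0, 0]

```text
clock: 9.07
eef_pos: [623.7, -135.6, 241.6]
tcp_rot: [-3.14, -0.001, 1.574]
contact_force: [-0.4, -0.5, -1.0]
opening: 0.704
```

```bash
python3 g.py 628 -187 230 90; python3 - <<'E'
from q import *
from m import comp
p,im,d=grab('wrist','w3.png'); C=cloud(p,d); print(q(C,628,-187,51,5,40))
for z in (3,10): print(z,q(C,618,-169,z,2.5,75))
E
```

```text
pos [ 623.7 -135.6  241.6] yaw 90.17 rot [-3.140e+00 -1.000e-03  1.574e+00] F [-0.4 -0.5 -1. ] op 0.704 clk 9.0667
shift now [-5.14  0.42  1.16] turn 0.003 shift after turn [-5.14  0.43  1.16]
(558, np.float32(50.4), array([ 632. , -189.8]), array([26.9, 26.7]), 89.9)
3 (5869, np.float32(2.5), array([ 617.5, -168.7]), array([150.1, 147.8]), 89.7)
10 (1545, np.float32(9.1), array([ 620.4, -166.5]), array([116.9,  86.9]), 83.6)
```

View pics/w3.png

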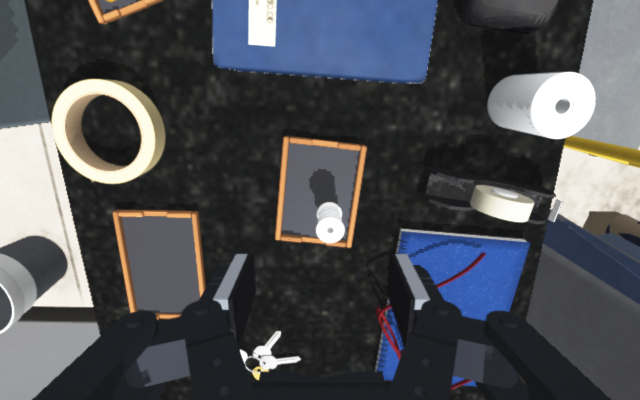

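>>> drive_tool:
  deltas:
    - [-2.5, 0.4, 1, 0]
    - [-2.5, 0.4, 2.5, 0]
    - [-0.4, 0, 3, 0]
    - [0, 0, 3, 0]
    - [0, 0, 3, 0]
    - [0, 0, 2.5, 0]
    - [0, 0, 1.5, 0]
    - [0, 0, 0, 0]
    - [0, 0, 0, 0]

```text
clock: 9.87
eef_pos: [628.7, -188.2, 77.7]
tcp_rot: [-3.138, -0.001, 1.575]
contact_force: [0.4, 0.5, 0.4]
opening: 0.699
```

```bash
python3 g.py 632 -190 31 90; python3 - <<'E'
from q import *
p,im,d=grab('wrist','w4.png'); C=cloud(p,d); print(q(C,630,-189,50,5,30)); print(q(C,620,-166,10,2.5,75)); print(q(C,437,-258,10,3,90))
E
python3 g.py 632 -190 31 90
```

```text
pos [ 628.7 -188.2   77.7] yaw 90.25 rot [-3.138e+00 -1.000e-03  1.575e+00] F [0.4 0.5 0.4] op 0.699 clk 9.8667
shift now [-0.19  0.33  4.67] turn 0.004 shift after turn [-0.18  0.33  4.67]
(2218, np.float32(50.5), array([ 631.8, -190.1]), array([27.7, 27.3]), 0.0)
(4938, np.float32(9.2), array([ 620.3, -166.8]), array([117.1,  86.9]), 83.7)
(1962, np.float32(9.1), array([ 437.5, -258.3]), array([143. ,  94.8]), 88.8)
pos [ 629.8 -188.5   79.1] yaw 90.25 rot [-3.141 -0.     1.575] F [0.5 0.1 0.7] op 0.697 clk 9.9167
shift now [-0.15  0.22  4.81] turn 0.004 shift after turn [-0.15  0.22  4.81]
```

View pics/w4.png

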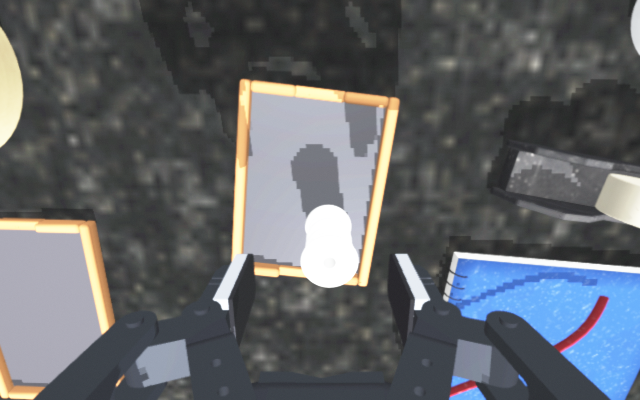

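The spool is centred between the jaws at (329,260), and both trays read consistently. Descending and gripping gently.

>>> drive_tool:
  deltas:
    - [-0.15, 0.22, 1, 0]
    - [0, 0, 1.5, 0]
    - [0, 0, 1.2, 0]
    - [0, 0, 0.8, 0]
    - [0, 0, 0.2, 0]
    - [0, 0, 0, 0]
    - [0, 0, 0, 0]

```text
clock: 10.5
eef_pos: [632.8, -190.4, 32.1]
tcp_rot: [3.141, 0.0, 1.575]
contact_force: [-0.5, 0.3, -1.1]
opening: 0.701
```

>>> drive_tool:
  deltas:
    - [0, 0, 0, 0]
    - [0, 0, 0, 0]
    - [0, 0, 0, 0]
    - [0, 0, 0, 0]
    - [0, 0, 0, 0]
    - [0, 0, 0, 0]
    - [0, 0, 0, 0]
    - [0, 0, 0, 0]
  jaw: 1
  force: 20

```text
clock: 11.17
eef_pos: [632.8, -190.5, 32.3]
tcp_rot: [3.141, 0.0, 1.575]
contact_force: [-1.1, -0.4, 4.6]
opening: 0.29
```

>>> drive_tool:
  deltas:
    - [0, 0, -0.5, 0]
    - [0, 0, -1.5, 0]
    - [0, 0, -3, 0]
    - [0, 0, -3, 0]
    - [0, 0, -3, 0]
    - [0, 0, -2, 0]
    - [0, 0, -1, 0]
    - [0, 0, 0, 0]
    - [0, 0, 0, 0]

```text
clock: 11.92
eef_pos: [632.4, -190.3, 171.9]
tcp_rot: [3.141, 0.0, 1.575]
contact_force: [-1.2, 0.1, -0.8]
opening: 0.292
```

```bash
python3 g.py 629 287 170 90; python3 - <<'E'
from q import *
p,im,d=grab('wrist'); cv2.imwrite('pics/w5.png',cv2.cvtColor(im[150:400,180:480],cv2.COLOR_RGB2BGR)); C=cloud(p,d); print(q(C,630,-189,190,4,18),q(C,630,-189,180,30,30)); print(q(C,620,-166,10,2.5,75))
E
```

```text
pos [ 632.4 -190.3  171.9] yaw 90.23 rot [3.141 0.    1.575] F [-1.2  0.1 -0.8] op 0.292 clk 11.9167
shift now [47.73 -0.15  0.19] turn 0.004 shift after turn [47.73 -0.34  0.19]
(4726, np.float32(190.2), array([ 631.1, -190. ]), array([35.5, 28.2]), 4.8) (12596, np.float32(189.9), array([ 630. , -189.5]), array([60.1, 29.1]), 0.6)
(2617, np.float32(9.2), array([ 620.3, -166.5]), array([117.,  87.]), 83.6)
```

View pics/w5.png

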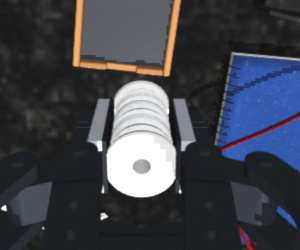

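>>> drive_tool:
  deltas:
    - [1.5, 0, 0, 0]
    - [3, 0, 0, 0]
    - [3.9, 0, 0, 0]
    - [4, 0, 0, 0]
    - [4, 0, 0, 0]
    - [4, 0, 0, 0]
    - [4, 0, 0, 0]
    - [4, 0, 0, 0]
    - [4, 0, 0, 0]
    - [4, 0, 0, 0]
    - [3, 0, 0, 0]
    - [2, 0, 0, 0]

```text
clock: 12.97
eef_pos: [629.1, 227.5, 169.8]
tcp_rot: [-3.139, 0.0, 1.577]
contact_force: [-0.3, -0.4, 0.5]
opening: 0.29
```

>>> drive_tool:
  deltas:
    - [1, 0, 0, 0]
    - [0, 0, 0, 0]

```text
clock: 13.13
eef_pos: [629.6, 235.9, 170.2]
tcp_rot: [-3.139, 0.0, 1.577]
contact_force: [-0.5, -0.0, -0.0]
opening: 0.289
```

```bash
python3 - <<'E'
from q import *
p,im,d=grab('wrist','w6.png'); C=cloud(p,d); print(q(C,628,287,10,2.5,45),q(C,628,287,3,1.5,20))
E
python3 g.py 628.5 287 33 90
```

```text
(1401, np.float32(9.3), array([630.4, 288.3]), array([56.1, 56.8]), 25.6) (1954, np.float32(2.6), array([628., 287.]), array([39.8, 40. ]), 89.1)
pos [629.9 234.2 170.4] yaw 90.33 rot [-3.140e+00  1.000e-03  1.576e+00] F [ 0.  -0.5 -0.4] op 0.291 clk 13.1833
shift now [ 5.28 -0.11 13.74] turn 0.006 shift after turn [ 5.28 -0.14 13.74]
```

>>> drive_tool:
  deltas:
    - [2.5, 0, 0, 0]
    - [2.5, 0, 1, 0]
    - [0.4, 0, 2.5, 0]
    - [0, 0, 2.5, 0]
    - [0, 0, 2.5, 0]
    - [0, 0, 2, 0]
    - [0, 0, 1.2, 0]
    - [0, 0, 0.8, 0]
    - [0, 0, 0.5, 0]
    - [0, 0, 0.3, 0]
    - [0, 0, 0, 0]
    - [0, 0, 0, 0]

```text
clock: 14.18
eef_pos: [631.2, 287.7, 39.7]
tcp_rot: [3.14, -0.001, 1.575]
contact_force: [0.6, 0.7, -0.2]
opening: 0.293
```

```bash
python3 g.py 630.4 288.3 32.5 90
```

```text
pos [631.2 287.7  39.7] yaw 90.22 rot [ 3.140e+00 -1.000e-03  1.575e+00] F [ 0.6  0.7 -0.2] op 0.293 clk 14.1833
shift now [ 0.06 -0.08  0.72] turn 0.004 shift after turn [ 0.06 -0.08  0.72]
```

>>> drive_tool:
  deltas:
    - [0, 0, 0.3, 0]
    - [0, 0, 0.2, 0]
    - [0, 0, 0.1, 0]
    - [0, 0, 0, 0]

```text
clock: 14.52
eef_pos: [630.5, 287.6, 32.7]
tcp_rot: [-3.141, 0.0, 1.575]
contact_force: [-0.5, 0.1, 0.0]
opening: 0.292
```

>>> drive_tool:
  deltas:
    - [0, 0, 0.06, 0]
    - [0, 0, 0.06, 0]
    - [0, 0, 0, 0]

```text
clock: 14.77
eef_pos: [630.6, 287.7, 32.3]
tcp_rot: [3.142, -0.0, 1.575]
contact_force: [-2.2, -0.3, 6.1]
opening: 0.288
```

>>> drive_tool:
  deltas:
    - [0, 0, 0.05, 0]
    - [0, 0, 0, 0]

```text
clock: 14.93
eef_pos: [630.7, 287.8, 32.3]
tcp_rot: [3.142, -0.0, 1.575]
contact_force: [-3.1, -0.5, 9.2]
opening: 0.292
```

>>> drive_tool:
  deltas:
    - [0, 0, 0, 0]
    - [0, 0, 0, 0]
    - [0, 0, 0, 0]
    - [0, 0, 0, 0]
  jaw: 0.4

```text
clock: 15.27
eef_pos: [630.6, 287.6, 30.9]
tcp_rot: [-3.141, 0.0, 1.575]
contact_force: [0.5, -0.1, -0.4]
opening: 0.604
```

>>> drive_tool:
  deltas:
    - [0, 0, -1, 0]
    - [0, 0, -2, 0]
    - [0, 0, -3, 0]
    - [0, 0, -3, 0]
    - [0, 0, -3, 0]
    - [0, -1, -2, 0]
    - [0, -3, 0, 0]
    - [0, -4, 0, 0]
    - [0, -4, 0, 0]
    - [0, -3, 0, 0]
    - [0, -2, 0, 0]
    - [0, 0, 0, 0]

```text
clock: 16.27
eef_pos: [456.6, 286.4, 171.5]
tcp_rot: [-3.139, 0.001, 1.576]
contact_force: [0.3, -0.4, -0.3]
opening: 0.597
```

>>> drive_tool:
  deltas:
    - [0, 0, 0, -0.035]
    - [0, 0, 0, 0]
    - [0, 0, 0, 0]
  jaw: 0

```text
clock: 16.52
eef_pos: [461.3, 287.2, 171.6]
tcp_rot: [3.141, -0.0, 1.609]
contact_force: [-0.3, -0.4, 0.5]
opening: 0.989
```

```bash
python3 - <<'E'
from q import *
p,im,d=grab('wrist','w7.png'); C=cloud(p,d)
print('pale',q(C,459,303,58,5,75)); print('green',q(C,459,303,28,5,80)); print('spool',q(C,630,288,51,5,30)); print('tie',q(C,432,58,101,5,60))
E
python3 g.py 459.4 304 55 93.8
```

```text
pale (8940, np.float32(57.9), array([459.4, 303.7]), array([55.5, 86. ]), 3.8)
green (1539, np.float32(27.7), array([460.8, 300.2]), array([ 62.4, 111. ]), 2.7)
spool (999, np.float32(50.3), array([629. , 288.3]), array([27.7, 27.7]), 88.1)
tie None
pos [461.3 287.1 171.4] yaw 92.16 rot [ 3.141 -0.     1.609] F [-0.4 -0.8 -0.3] op 0.996 clk 16.5667
shift now [ 1.7  -0.13 11.64] turn -0.029 shift after turn [ 1.7  -0.08 11.64]
```

View pics/w7.png

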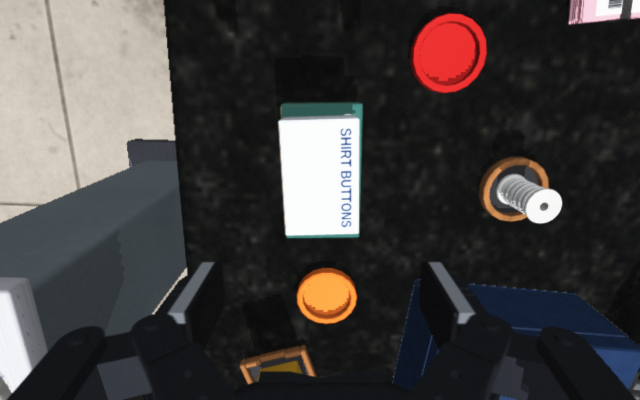

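>>> drive_tool:
  deltas:
    - [0, 0, 0, -0.028]
    - [1.66, -0.1, 1.5, 0]
    - [0, 0, 3, 0]
    - [0, 0, 3, 0]
    - [0, 0, 2, 0]
    - [0, 0, 1, 0]
    - [0, 0, 0, 0]
    - [0, 0, 0, 0]

```text
clock: 17.23
eef_pos: [458.9, 303.4, 66.2]
tcp_rot: [-3.141, 0.0, 1.637]
contact_force: [0.2, -0.5, 0.6]
opening: 0.996
```

```bash
python3 g.py 459.4 303.7 53 93.8
```

```text
pos [458.9 303.4  66.2] yaw 93.8 rot [-3.141  0.     1.637] F [ 0.2 -0.5  0.6] op 0.996 clk 17.2333
shift now [0.02 0.05 1.32] turn -0.0 shift after turn [0.02 0.05 1.32]
```

>>> drive_tool:
  deltas:
    - [0, 0, 0.8, 0]
    - [0, 0, 0.5, 0]
    - [0, 0, 0, 0]
    - [0, 0, 0, 0]

```text
clock: 17.57
eef_pos: [458.6, 303.5, 53.3]
tcp_rot: [3.141, -0.0, 1.638]
contact_force: [-0.7, -0.0, 0.9]
opening: 0.998
```

>>> drive_tool:
  deltas:
    - [0, 0, 0, 0]
    - [0, 0, 0, 0]
    - [0, 0, 0, 0]
    - [0, 0, 0, 0]
    - [0, 0, 0, 0]
    - [0, 0, 0, 0]
    - [0, 0, 0, 0]
  jaw: 1
  force: 40

```text
clock: 18.15
eef_pos: [458.8, 303.6, 53.6]
tcp_rot: [3.141, -0.0, 1.638]
contact_force: [-0.7, -1.7, 5.6]
opening: 0.635
```

>>> drive_tool:
  deltas:
    - [0, 0, -0.3, 0]
    - [0, 0, -0.7, 0]
    - [0, 0, -2, 0]
    - [0, 0, -3, 0]
    - [0, 0, -3, 0]
    - [0, 0, -2, 0]
    - [0, 0, -1, 0]
    - [0, 0, 0, 0]
    - [0, 0, 0, 0]

```text
clock: 18.9
eef_pos: [458.3, 303.3, 172.9]
tcp_rot: [3.141, -0.0, 1.638]
contact_force: [0.3, -0.6, -0.4]
opening: 0.631
```

```bash
python3 g.py 620.3 -166.5 172 83.6; python3 - <<'E'
from q import *
p,im,d=grab('wrist'); C=cloud(p,d)
print('pale',q(C,459,303,178,8,75)); print('green',q(C,459,303,28,5,80))
p,im,d=grab('scene'); C=cloud(p,d); print('pale',q(C,459,303,178,8,75)); print('green',q(C,459,303,28,5,80))
E
```

```text
pos [458.3 303.3 172.9] yaw 93.84 rot [ 3.141 -0.     1.638] F [ 0.3 -0.6 -0.4] op 0.631 clk 18.9
shift now [-47.96  13.02   0.09] turn 0.179 shift after turn [-44.88  21.34   0.09]
pale (26699, np.float32(177.1), array([457.6, 303.4]), array([81.5, 85.9]), 4.1)
green (3955, np.float32(27.9), array([459.2, 335.4]), array([62.3, 40.5]), 2.6)
pale (799, np.float32(178.1), array([455.4, 315.1]), array([82.9, 62.3]), 6.4)
green (1148, np.float32(29.9), array([458.6, 299.7]), array([ 62.6, 111.1]), 2.3)
```

>>> drive_tool:
  deltas:
    - [-1.8, 0.5, 0, 0]
    - [-3.2, 0.9, 0, 0]
    - [-3.7, 1, 0, 0]
    - [-3.7, 1, 0, 0]
    - [-3.7, 1, 0, 0]
    - [-3.7, 1, 0, 0]
    - [-3.7, 1, 0, 0]
    - [-3.7, 1, 0, 0]
    - [-3.7, 1, 0, 0]
    - [-3.7, 1, 0, 0]
    - [-3.7, 1, 0, 0]
    - [-3.7, 1, 0, 0]

```text
clock: 20.0
eef_pos: [599.7, -109.8, 171.1]
tcp_rot: [-3.139, -0.001, 1.638]
contact_force: [0.1, 0.5, -1.9]
opening: 0.632
```

>>> drive_tool:
  deltas:
    - [-3, 0.8, 0, 0]
    - [-2, 0.5, 0, 0]
    - [0, 0, 0, 0.06]
    - [0, 0, 0, 0.06]
    - [0, 0, 0, 0.06]
    - [0, 0, 0, 0]

```text
clock: 20.5
eef_pos: [615.7, -157.0, 170.9]
tcp_rot: [-3.138, -0.0, 1.455]
contact_force: [0.4, -0.4, -0.1]
opening: 0.636
```

```bash
python3 g.py 620.3 -166.5 29 83.6
```

```text
pos [ 615.7 -157.   170.9] yaw 83.35 rot [-3.138 -0.     1.455] F [ 0.4 -0.4 -0.1] op 0.636 clk 20.5
shift now [-0.89  0.57 14.19] turn -0.004 shift after turn [-0.89  0.57 14.19]
```

>>> drive_tool:
  deltas:
    - [-0.9, 0.57, 1, 0]
    - [0, 0, 2.5, 0]
    - [0, 0, 2.5, 0]
    - [0, 0, 2.5, 0]
    - [0, 0, 2, 0]
    - [0, 0, 1, 0]
    - [0, 0, 0.5, 0]
    - [0, 0, 0, 0]
    - [0, 0, 0, 0]

```text
clock: 21.25
eef_pos: [621.9, -166.8, 53.5]
tcp_rot: [3.141, 0.0, 1.458]
contact_force: [0.2, 0.5, -1.3]
opening: 0.632
```

```bash
python3 g.py 620.3 -166.5 29 83.6;  python3 - <<'E'
from q import *
ims=[]
for n,(u,v) in dict(side=(383,230),scene=(317,165)).items():
    p,im,d=grab(n); ims.append(cv2.resize(im[v-45:v+45,u-60:u+60],(400,300),interpolation=cv2.INTER_CUBIC))
cv2.imwrite('pics/p2.png',cv2.cvtColor(np.hstack(ims),cv2.COLOR_RGB2BGR))
p,im,d=grab('wrist'); C=cloud(p,d); print(q(C,620,-166,10,2.5,75))
E
```

```text
pos [ 621.9 -166.8   53.5] yaw 83.56 rot [3.141 0.    1.458] F [ 0.2  0.5 -1.3] op 0.632 clk 21.25
shift now [ 0.01 -0.16  2.45] turn -0.001 shift after turn [ 0.01 -0.16  2.45]
(3601, np.float32(9.2), array([ 619.9, -166.8]), array([117. ,  86.5]), 83.4)
```

View pics/p2.png

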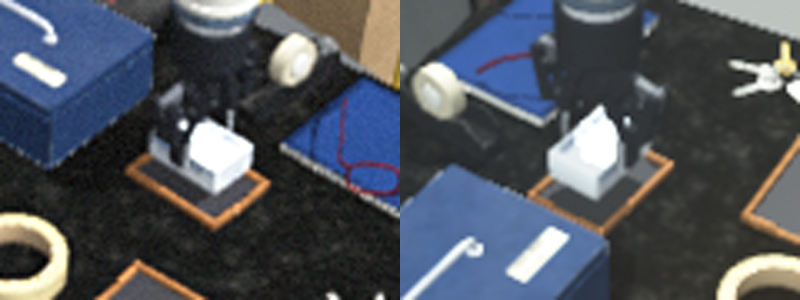

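>>> drive_tool:
  deltas:
    - [0, -0.15, 0.8, 0]
    - [0, 0, 0.8, 0]
    - [0, 0, 0.4, 0]
    - [0, 0, 0.2, 0]
    - [0, 0, 0.1, 0]
    - [0, 0, 0, 0]
    - [0, 0, 0, 0]

```text
clock: 21.98
eef_pos: [619.9, -166.4, 30.1]
tcp_rot: [-3.142, 0.0, 1.458]
contact_force: [-0.0, 0.3, -2.3]
opening: 0.64
```

>>> drive_tool:
  deltas:
    - [0, 0, 0.06, 0]
    - [0, 0, 0.06, 0]
    - [0, 0, 0, 0]

```text
clock: 22.23
eef_pos: [619.9, -166.4, 28.9]
tcp_rot: [3.141, 0.0, 1.458]
contact_force: [-0.1, 0.0, -1.3]
opening: 0.634
```

>>> drive_tool:
  deltas:
    - [0, 0, 0.05, 0]
    - [0, 0, 0.05, 0]
    - [0, 0, 0, 0]

```text
clock: 22.48
eef_pos: [620.0, -166.5, 28.7]
tcp_rot: [3.141, 0.0, 1.458]
contact_force: [-3.4, -0.2, 7.1]
opening: 0.634
```

>>> drive_tool:
  deltas:
    - [0, 0, 0, 0]
    - [0, 0, 0, 0]
    - [0, 0, 0, 0]
    - [0, 0, 0, 0]
  jaw: 0.1

```text
clock: 22.82
eef_pos: [619.9, -166.4, 27.8]
tcp_rot: [3.142, 0.0, 1.458]
contact_force: [0.1, 0.3, -0.5]
opening: 0.897
```

>>> drive_tool:
  deltas:
    - [0, 0, -1, 0]
    - [0, 0, -2, 0]
    - [0, 0, -3, 0]
    - [0, 0, -3, 0]
    - [0, 0, -3, 0]
    - [0, 0, -3, 0]
    - [0, 0, 0, 0]
    - [0, 0, 0, 0]

```text
clock: 23.48
eef_pos: [621.1, -166.7, 180.7]
tcp_rot: [3.137, 0.001, 1.458]
contact_force: [-0.3, -0.3, -0.8]
opening: 0.9
```

```bash
python3 g.py 460 280 170 92.7;  python3 - <<'E'
from q import *
p,im,d=grab('wrist','w8.png'); C=cloud(p,d); print(q(C,620,-166,10,2.5,75),q(C,620,-166,33,3,75))
E
```

```text
pos [ 621.1 -166.7  180.7] yaw 83.52 rot [3.137e+00 1.000e-03 1.458e+00] F [-0.3 -0.3 -0.8] op 0.9 clk 23.4833
shift now [ 42.57 -21.05   1.07] turn -0.16 shift after turn [ 45.38 -13.99   1.07]
(2360, np.float32(9.2), array([ 620.3, -166.8]), array([116.7,  86.9]), 83.7) (6676, np.float32(32.8), array([ 619.2, -166.1]), array([85. , 55.4]), 83.6)
```

>>> drive_tool:
  deltas:
    - [2, -1, 0, 0]
    - [3.6, -1.8, 0, 0]
    - [3.7, -1.83, 0, 0]
    - [3.7, -1.83, 0, 0]
    - [3.7, -1.83, 0, 0]
    - [3.7, -1.83, 0, 0]
    - [3.7, -1.83, 0, 0]
    - [3.7, -1.83, 0, 0]
    - [3.7, -1.83, 0, 0]
    - [3.7, -1.83, 0, 0]
    - [3.6, -1.8, 0, 0]
    - [2.5, -1.2, 0, 0]

```text
clock: 24.53
eef_pos: [460.9, 269.2, 176.5]
tcp_rot: [-3.139, 0.001, 1.459]
contact_force: [-0.1, 0.3, -0.3]
opening: 0.899
```

>>> drive_tool:
  deltas:
    - [1, -0.6, 0, -0.08]
    - [0, 0, 0, -0.08]
    - [0, 0, 0, 0]
    - [0, 0, 0, 0]
  jaw: 0

```text
clock: 24.87
eef_pos: [457.7, 277.3, 176.8]
tcp_rot: [-3.14, 0.001, 1.616]
contact_force: [-1.3, 0.1, 0.2]
opening: 1.001
```

```bash
python3 - <<'E'
from q import *
p,im,d=grab('wrist','w9.png'); C=cloud(p,d); print(q(C,460,300,28,4,80))
E
python3 g.py 460.5 300.3 24 92.7
```

```text
(10436, np.float32(27.9), array([460.9, 300.2]), array([ 62.6, 111. ]), 2.7)
pos [458.  277.1 177. ] yaw 92.53 rot [-3.140e+00  1.000e-03  1.615e+00] F [ 0.   0.4 -0.2] op 1.002 clk 24.9167
shift now [ 2.31  0.35 15.3 ] turn -0.003 shift after turn [ 2.31  0.36 15.3 ]
```

>>> drive_tool:
  deltas:
    - [2.3, 0.37, 1.5, 0]
    - [0, 0, 3, 0]
    - [0, 0, 3, 0]
    - [0, 0, 3, 0]
    - [0, 0, 2, 0]
    - [0, 0, 1, 0]
    - [0, 0, 0, 0]
    - [0, 0, 0, 0]

```text
clock: 25.58
eef_pos: [461.3, 300.4, 43.0]
tcp_rot: [-3.141, 0.0, 1.616]
contact_force: [0.8, 1.0, 1.1]
opening: 0.997
```

```bash
python3 g.py 460.7 300.2 24 92.7
```

```text
pos [461.3 300.4  43. ] yaw 92.6 rot [-3.141  0.     1.616] F [0.8 1.  1.1] op 0.997 clk 25.5833
shift now [-0.02 -0.06  1.9 ] turn -0.002 shift after turn [-0.02 -0.06  1.9 ]
```

>>> drive_tool:
  deltas:
    - [0, -0.05, 1, 0]
    - [0, 0, 0.6, 0]
    - [0, 0, 0.3, 0]
    - [0, 0, 0, 0]
    - [0, 0, 0, 0]

```text
clock: 26.0
eef_pos: [460.6, 300.8, 24.0]
tcp_rot: [3.142, -0.0, 1.618]
contact_force: [-0.6, 0.8, 0.5]
opening: 1.001
```

>>> drive_tool:
  deltas:
    - [0, 0, 0, 0]
    - [0, 0, 0, 0]
    - [0, 0, 0, 0]
    - [0, 0, 0, 0]
    - [0, 0, 0, 0]
    - [0, 0, 0, 0]
    - [0, 0, 0, 0]
  jaw: 1
  force: 40

```text
clock: 26.58
eef_pos: [460.8, 300.9, 24.5]
tcp_rot: [3.141, -0.0, 1.618]
contact_force: [-0.5, 0.5, 6.3]
opening: 0.715
```

>>> drive_tool:
  deltas:
    - [0, 0, -0.3, 0]
    - [0, 0, -0.7, 0]
    - [0, 0, -2, 0]
    - [0, 0, -3, 0]
    - [0, 0, -3, 0]
    - [0, 0, -3, 0]
    - [0, 0, -3, 0]
    - [0, 0, -1, 0]
    - [0, 0, 0, 0]
    - [0, 0, 0, 0]

```text
clock: 27.42
eef_pos: [460.5, 300.7, 183.8]
tcp_rot: [3.141, -0.0, 1.618]
contact_force: [0.9, -0.6, -1.9]
opening: 0.714
```

```bash
python3 g.py 437.5 -258.3 185 88.8; python3 - <<'E'
from q import *
p,im,d=grab('wrist'); C=cloud(p,d)
print(q(C,459,303,188,8,75))
E
```

```text
pos [460.5 300.7 183.8] yaw 92.69 rot [ 3.141 -0.     1.618] F [ 0.9 -0.6 -1.9] op 0.714 clk 27.4167
shift now [-55.73  -4.92  -0.12] turn 0.068 shift after turn [-55.93  -1.12  -0.12]
(35053, np.float32(187.2), array([459.5, 304.6]), array([ 88.7, 101.4]), 2.6)
```

>>> drive_tool:
  deltas:
    - [-1.8, -0.16, 0, 0]
    - [-3, -0.26, 0, 0]
    - [-3.7, -0.33, 0, 0]
    - [-3.7, -0.33, 0, 0]
    - [-3.7, -0.33, 0, 0]
    - [-3.7, -0.33, 0, 0]
    - [-3.7, -0.33, 0, 0]
    - [-3.7, -0.33, 0, 0]
    - [-3.7, -0.33, 0, 0]
    - [-3.7, -0.33, 0, 0]
    - [-3.7, -0.33, 0, 0]
    - [-3.7, -0.33, 0, 0]

```text
clock: 28.47
eef_pos: [441.4, -120.0, 182.0]
tcp_rot: [-3.138, -0.001, 1.618]
contact_force: [1.1, -0.3, -2.1]
opening: 0.716
```

>>> drive_tool:
  deltas:
    - [-3.7, -0.33, 0, 0]
    - [-3.7, -0.33, 0, 0]
    - [-3.7, -0.33, 0, 0]
    - [-2, -0.1, 0, 0.034]
    - [-0.8, 0, 0, 0.034]
    - [0, 0, 0, 0]
    - [0, 0, 0, 0]

```text
clock: 29.05
eef_pos: [437.6, -257.0, 182.4]
tcp_rot: [-3.139, -0.002, 1.549]
contact_force: [0.3, -0.0, -1.7]
opening: 0.716
```

```bash
python3 g.py 437.5 -258.3 28 88.8; python3 - <<'E'
from q import *
p,im,d=grab('wrist'); C=cloud(p,d); print(q(C,437,-258,10,3,85),q(C,437,-258,188,8,75))
E
```

```text
pos [ 437.6 -257.   182.4] yaw 88.78 rot [-3.139e+00 -2.000e-03  1.549e+00] F [ 0.3 -0.  -1.7] op 0.716 clk 29.05
shift now [-0.13 -0.   15.44] turn -0.0 shift after turn [-0.13 -0.   15.44]
(1158, np.float32(9.2), array([ 437.3, -207.2]), array([40.1, 93.3]), 88.9) (35119, np.float32(185.9), array([ 436.8, -253. ]), array([101.4,  88.8]), 88.7)
```

>>> drive_tool:
  deltas:
    - [-0.1, 0, 1, 0]
    - [0, 0, 2.5, 0]
    - [0, 0, 3, 0]
    - [0, 0, 2.5, 0]
    - [0, 0, 2, 0]
    - [0, 0, 1, 0]
    - [0, 0, 0.5, 0]
    - [0, 0, 0, 0]
    - [0, 0, 0, 0]

```text
clock: 29.85
eef_pos: [438.9, -258.8, 59.4]
tcp_rot: [3.141, 0.0, 1.55]
contact_force: [-0.5, 0.3, -0.6]
opening: 0.716
```

```bash
python3 g.py 437.5 -258.3 28 88.8; python3 - <<'E'
from q import *
ims=[]
for n,(u,v) in dict(side=(374,275),scene=(383,170)).items():
    p,im,d=grab(n); ims.append(cv2.resize(im[v-45:v+45,u-60:u+60],(400,300),interpolation=cv2.INTER_CUBIC))
cv2.imwrite('pics/p3.png',cv2.cvtColor(np.hstack(ims),cv2.COLOR_RGB2BGR))
E
```

```text
pos [ 438.9 -258.8   59.4] yaw 88.84 rot [3.141 0.    1.55 ] F [-0.5  0.3 -0.6] op 0.716 clk 29.85
shift now [ 0.05 -0.14  3.14] turn 0.001 shift after turn [ 0.05 -0.14  3.14]
```

View pics/p3.png

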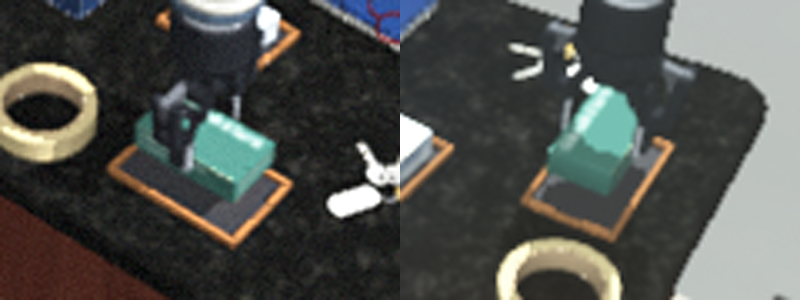

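The green carton is level and parallel over the long tray, well clear of the tape and the keys.

>>> drive_tool:
  deltas:
    - [0, -0.14, 1, 0]
    - [0, 0, 1, 0]
    - [0, 0, 0.6, 0]
    - [0, 0, 0.3, 0]
    - [0, 0, 0.1, 0]
    - [0, 0, 0, 0]
    - [0, 0, 0, 0]

```text
clock: 30.53
eef_pos: [437.1, -258.9, 28.9]
tcp_rot: [-3.142, -0.0, 1.55]
contact_force: [0.1, 0.2, -1.1]
opening: 0.714
```

>>> drive_tool:
  deltas:
    - [0, 0, 0.06, 0]
    - [0, 0, 0.06, 0]
    - [0, 0, 0, 0]

```text
clock: 30.78
eef_pos: [437.1, -258.9, 27.8]
tcp_rot: [3.141, 0.0, 1.55]
contact_force: [-0.2, 0.4, -1.6]
opening: 0.719
```

>>> drive_tool:
  deltas:
    - [0, 0, 0.05, 0]
    - [0, 0, 0.05, 0]
    - [0, 0, 0, 0]

```text
clock: 31.03
eef_pos: [437.2, -259.0, 27.5]
tcp_rot: [3.141, 0.0, 1.55]
contact_force: [-2.9, 2.1, 9.6]
opening: 0.714
```

>>> drive_tool:
  deltas:
    - [0, 0, 0, 0]
    - [0, 0, 0, 0]
    - [0, 0, 0, 0]
    - [0, 0, 0, 0]
  jaw: 0

```text
clock: 31.37
eef_pos: [437.1, -258.9, 26.7]
tcp_rot: [3.142, 0.0, 1.55]
contact_force: [0.2, 0.5, 0.4]
opening: 1.002
```

>>> drive_tool:
  deltas:
    - [0, 0, -1, 0]
    - [0, 0, -2, 0]
    - [0, 0, -3, 0]
    - [0, 0, -3, 0]
    - [0, 0, -3, 0]
    - [0, 0, -3, 0]
    - [0, 0, -3, 0]
    - [0, 0, 0, 0]
    - [0, 0, 0, 0]

```text
clock: 32.12
eef_pos: [437.9, -259.4, 209.0]
tcp_rot: [3.138, 0.002, 1.55]
contact_force: [0.2, 0.5, -1.1]
opening: 1.002
```

```bash
python3 - <<'E'
from q import *
p,im,d=grab('wrist'); C=cloud(p,d); print('green',q(C,437,-258,31,4,85),'rim',q(C,437,-258,10,3,85)); print('pale',q(C,620,-166,33,3,75))
for n in('scene','side'):
    p,im,d=grab(n,n+'9.png'); C=cloud(p,d)
    print(n,'tie',q(C,432,58,101,6,60),'spool',q(C,629,288,51,6,30),'pale',q(C,620,-166,33,4,70),'green',q(C,437,-258,31,4,85))
E
```

```text
green (8084, np.float32(30.9), array([ 436.3, -259.2]), array([109.5,  62.4]), 88.9) rim (2479, np.float32(9.2), array([ 436.9, -258.2]), array([142.3,  94.1]), 89.1)
pale (7285, np.float32(32.8), array([ 618.4, -166.2]), array([85.8, 57. ]), 83.5)
scene tie (384, np.float32(102.5), array([431.1,  57.2]), array([42.7, 65.3]), 18.5) spool (103, np.float32(52.3), array([629. , 287.8]), array([26.1, 27.4]), 41.2) pale (343, np.float32(34.2), array([ 617.1, -166.6]), array([86.5, 58.1]), 83.3) green (499, np.float32(32.2), array([ 434.7, -259.8]), array([114. ,  62.6]), 88.8)
side tie (190, np.float32(102.1), array([433. ,  52.8]), array([48.1, 63.9]), 19.5) spool (28, np.float32(51.4), array([629.9, 286.1]), array([22.8, 23.2]), 2.3) pale (218, np.float32(34.0), array([ 620.6, -171.1]), array([87.9, 60.6]), 84.7) green (513, np.float32(31.9), array([ 436.6, -262.3]), array([110.8,  69.4]), 88.8)
```

View pics/scene9.png

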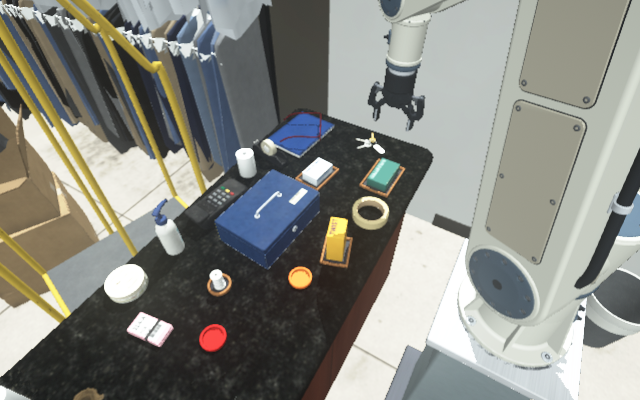

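All four are in place: tall carton (337,240), spool (218,281), pale carton (318,170) and green carton (383,174). The tape and keys are where they were, and the arm is clear.

```bash
python3 -c "
from rig import job; print(job.sign_off())"
```

```text
the job is handed in; nothing more can be done
None
```

All four things are put away and the job is handed in at about 32 s on the robot's clock. The tall carton went to the small tray, then the spool to the round dish, the pale carton to the medium tray and the green carton to the long tray.

- **Seating:** The last depth checks put each top at the height expected when it sits on the felt. These were tall carton about 101 mm, spool about 50, pale carton 33 and green carton 31. Each item was within about 2 mm of its tray's or dish's centre and aligned to about 1°.
- **Contact:** The force readings I took while lowering stayed under 14 N. Nothing was toppled.
- **Tape roll and keys:** I checked these only by eye, and in the last picture they lie where they were at the start.
- **Disagreement:** The side camera read the tall carton and the pale carton 4–5 mm off in y from the wrist and scene cameras. I took that as that camera's coarse depth from far off and did not adjust anything.

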